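# Confirm three picks at the stock trays in list order

## Task

Confirm the picks at the stock trays in this order: press in the button on the tray with the two long pins, then the one on the tray with the two flat rings, then the one on the tray with the flanged hub. Push each button in gently with the fingertips, right in so that it stays in, and do not press the button of the tray with the L bracket. Leave the stock in the trays and everything else on the bench where it lies, and finish clear of it all.

Things in the scene. Friction and masses are not known exactly. Their poses are not given: they have to be found in the camera images.
- tray_pins: blue plastic stock tray holding two long plain steel pins (16 mm diameter, 95 mm long, lying). Fixed to the bench, 130 mm front to back (its x), 110 mm wide (its y), 40 mm high, walls and floor 4 mm. Origin: centre of the underside, on the bench; x points from its front to its back. At the front stands a black button housing, 46 x 46 mm and 28 mm high, its centre 88 mm in front of the tray's origin (x = -88 mm).
- btn_pins_top (a point): centre of the top of the white round cap (34 mm diameter) of the tray_pins button; 52 mm above the bench (24 mm above the housing) while the button is out. The cap sits on the button on a cushion spring (1.2 N per mm, 9 mm at most): pressed, it gives 2.5 mm, then the button sinks 10 mm at about 3 N, then the cap gives softly again. Let go, it springs up a few mm and stands 10 mm lower than before.
- btn_pins (a joint): how far the button of tray_pins is pushed in, m: 0 = out (as at the start), 0.010 = at its stop; it moves straight down, yields at about 3 N and stays where it is left. It counts as in from 0.006 on. Pressing the top of its cap 13 to 17 mm down, with 4 to 8 N, is a full gentle press; 25 N is too hard.
- tray_rings: blue plastic stock tray holding two flat steel rings (44 mm outside, 24 mm hole, 14 mm high, lying flat). Fixed to the bench, 130 mm front to back (its x), 110 mm wide (its y), 40 mm high, walls and floor 4 mm. Origin: centre of the underside, on the bench; x points from its front to its back. At the front stands a black button housing, 46 x 46 mm and 28 mm high, its centre 88 mm in front of the tray's origin (x = -88 mm).
- btn_rings_top (a point): centre of the top of the white round cap (34 mm diameter) of the tray_rings button; 52 mm above the bench (24 mm above the housing) while the button is out. The cap sits on the button on a cushion spring (1.2 N per mm, 9 mm at most): pressed, it gives 2.5 mm, then the button sinks 10 mm at about 3 N, then the cap gives softly again. Let go, it springs up a few mm and stands 10 mm lower than before.
- btn_rings (a joint): how far the button of tray_rings is pushed in, m: 0 = out (as at the start), 0.010 = at its stop; it moves straight down, yields at about 3 N and stays where it is left. It counts as in from 0.006 on. Pressing the top of its cap 13 to 17 mm down, with 4 to 8 N, is a full gentle press; 25 N is too hard.
- tray_hub: blue plastic stock tray holding one round flanged steel hub (76 mm flange 11 mm thick, with a 38 mm boss in the middle, 50 mm high in all). Fixed to the bench, 130 mm front to back (its x), 110 mm wide (its y), 40 mm high, walls and floor 4 mm. Origin: centre of the underside, on the bench; x points from its front to its back. At the front stands a black button housing, 46 x 46 mm and 28 mm high, its centre 88 mm in front of the tray's origin (x = -88 mm).
- btn_hub_top (a point): centre of the top of the white round cap (34 mm diameter) of the tray_hub button; 52 mm above the bench (24 mm above the housing) while the button is out. The cap sits on the button on a cushion spring (1.2 N per mm, 9 mm at most): pressed, it gives 2.5 mm, then the button sinks 10 mm at about 3 N, then the cap gives softly again. Let go, it springs up a few mm and stands 10 mm lower than before.
- btn_hub (a joint): how far the button of tray_hub is pushed in, m: 0 = out (as at the start), 0.010 = at its stop; it moves straight down, yields at about 3 N and stays where it is left. It counts as in from 0.006 on. Pressing the top of its cap 13 to 17 mm down, with 4 to 8 N, is a full gentle press; 25 N is too hard.
- tray_bracket: blue plastic stock tray holding one L-shaped steel angle bracket (85 x 60 mm foot, 50 mm high upright). Fixed to the bench, 130 mm front to back (its x), 110 mm wide (its y), 40 mm high, walls and floor 4 mm. Origin: centre of the underside, on the bench; x points from its front to its back. At the front stands a black button housing, 46 x 46 mm and 28 mm high, its centre 88 mm in front of the tray's origin (x = -88 mm).
- btn_bracket_top (a point): centre of the top of the white round cap (34 mm diameter) of the tray_bracket button; 52 mm above the bench (24 mm above the housing) while the button is out. The cap sits on the button on a cushion spring (1.2 N per mm, 9 mm at most): pressed, it gives 2.5 mm, then the button sinks 10 mm at about 3 N, then the cap gives softly again. Let go, it springs up a few mm and stands 10 mm lower than before.
- btn_bracket (a joint): how far the button of tray_bracket is pushed in, m: 0 = out (as at the start), 0.010 = at its stop; it moves straight down, yields at about 3 N and stays where it is left. It counts as in from 0.006 on. Pressing the top of its cap 13 to 17 mm down, with 4 to 8 N, is a full gentle press; 25 N is too hard.
- pin1: loose steel pin in tray_pins, 16 x 95 mm, along its x; origin under its middle
- pin2: the second such pin in tray_pins
- ring1: loose steel ring in tray_rings; origin at the centre of its underside
- ring2: the second such ring in tray_rings
- hub: loose flanged steel hub in tray_hub; origin at the centre of its underside
- bracket: loose L bracket in tray_bracket; origin under the middle of its foot
- carton: loose cardboard box on the bench behind the trays, 80 x 130 x 90 mm; origin at the centre of its underside
- bottle: loose plastic bottle behind the trays, 60 mm diameter, 150 mm high; origin at the centre of its underside
- tape: loose tape roll lying behind the trays, 100 mm diameter, 48 mm high; origin at the centre of its underside
- wrench: loose wrench lying on the bench between the robot and the trays; its x runs along it, origin under it
Things that resemble listed ones, but are neither listed nor needed, are in the scene too. Leave any pink look-alike of the bottle alone.

How it is judged:
By the outcome, as a careful person would: the job done as asked, in the order asked, and still so for the second after the job is handed in, with the robot touching nothing.
It also fails if it takes over 48 s, if anything falls off the work surface, if the arm or the gripper's body presses on something with over 40 N, if the wrist force passes 120 N, or if a joint passes its speed limit or range.

## Robot

A 6-joint arm with a two-finger parallel gripper is mounted at the origin on the work surface. World frame = base frame: x ahead of the robot, y to its left, z up, the work surface at z = 0. Lengths are in mm, angles in rad, forces in N, time in s.
With the tool pointing down it reaches from about 275 to 825 mm from the base axis. Payload 4.9 kg.
Tool frame: the origin (TCP) lies at the very end of the fingers, on their centre line; the grasp point (between the pads) lies 19 mm behind it; z points along the fingers, y is the line along which they close (so a half turn about z gives the same grasp; the last joint's range is limited). The gripper opens to 85 mm and grips with 20 to 120 N. Pads are 22 mm wide; open, the fingers measure 114 mm over their backs; the gripper's body (76 mm by 85 mm) begins 54 mm behind the grasp point. The pads swing forward as they close: fully open they stand 13 mm farther back than shut.
Start: joints at [-1.472, 0.326, -0.193, 1.052, 0, 1.437], TCP at [126.897, -535.178, 231.281] pointing down, gripper open.
Joint ranges: [-2.65, 2.65], [-0.97, 1.79], [-1.3, 1.35], [-1.93, 2.1], [-1.47, 1.37], [-3.14, 3.14]. Speed limits (rad/s): [2.57, 2.57, 3.14, 3.14, 3.14, 3.14].

## Interface

Orientations are given as [roll, pitch, yaw] about the fixed x, y, z axes, in that order (R = Rz(yaw) Ry(pitch) Rx(roll)).
In Python, from bench import bot, solve_ik, imaging gives the robot as it stands. Calls block until the motion is done:
- bot.move_ptp(position, orientation): joint-space move of the TCP to a pose.
- bot.movel(position, rot=None, max_speed=150, threshold=None): straight line of the TCP; rot=None keeps the orientation; max_speed is the mean speed in mm/s. With threshold (N) it stops when the force on the tool has changed by that much, and returns True; else False.
- bot.move_j(angles): joint-space move.
- bot.grip(opening, effort=None): opening from 0.0 (shut) to 1.0 (fully open); effort is the grip in N (None keeps the last); returns when the fingers have stopped.
- bot.dwell(seconds).
- solve_ik(position, orientation): joint angles nearest the present ones, or None.
- bot.get_state(): the state.
- imaging.capture(name): name is "side" or "top" or "wrist"; returns the picture (384x512x3 uint8, blue, green, red); there is no depth.
- imaging.camera_model(name): a dict with "K" (3x3 intrinsics, pixels), "position" and "rotation" of the camera in the world. Camera axes: x right, y up, looking along -z (the intrinsics and any distortion apply to the point x, -y, -z); pixel columns grow to the right and rows downward; lengths in mm; the calibration is good to about 2 mm. The wrist camera is an equidistant fisheye: a pixel r from the principal point sees the ray r / f radians off the axis. A picture is of the moment at which its call begins: read the wrist's pose just before it. camera_model takes no time and is no camera call; for the wrist camera it gives the pose at the moment of the call.
A pose or a line that the arm cannot do raises bot.IKError and nothing moves.
- bot.sign_off(): hands the job in; it is judged then, once.
The state is a dict: "t": time; "qpos": joint angles; "joint_velocities": joint speeds; "effort": joint torques, N m; "tcp_pos": TCP position; "orientation": TCP orientation; "contact_force": force on the tool from outside, world axes, zero at the start; "wrist_torque": the same for the moment, N m; "opening": opening from 0.0 (shut) to 1.0 (fully open); "gripper_force": force on a finger pad.
Only numpy, scipy, OpenCV 4.12 (cv2) and the standard library are available. Lean on these libraries where they do the work, as an engineer would, in place of code of your own. Each camera call takes 0.05 s, during which the arm holds its last target. There are 200 camera calls.

## Working session

There is one attempt and no reset: what is moved stays moved. The work goes in short steps, each a Python script; the robot and the scene stay as the last script left them, time stands still between calls to the robot, and variables do not carry over. Pictures are saved under pics/ and viewed, at most 10 in all, crops included, and the job is handed in when it is done.

```bash
mkdir -p pics
python3 - <<'E'
from bench import bot, imaging
import cv2,numpy as np
for n in("top","side"):
    cv2.imwrite(f"pics/{n}0.png",imaging.capture(n)); m=imaging.camera_model(n); print(n,m)
print(bot.get_state()['t'])
E
```

```text
top {'K': array([[379.13420588,   0.        , 260.40836648],
       [  0.        , 379.13420588, 192.72713899],
       [  0.        ,   0.        ,   1.        ]]), 'position': array([4.19261912e+02, 4.26040185e-01, 1.05013049e+03]), 'rotation': array([ 0.16396009,  0.01641618, -1.5849947 ])}
side {'K': array([[351.20411675,   0.        , 259.19497287],
       [  0.        , 351.20411675, 195.52321295],
       [  0.        ,   0.        ,   1.        ]]), 'position': array([ 382.77030557, -601.75225039,  662.93222566]), 'rotation': array([ 0.81521657, -0.01425003, -0.30693965])}
0.1
```

View pics/top0.png

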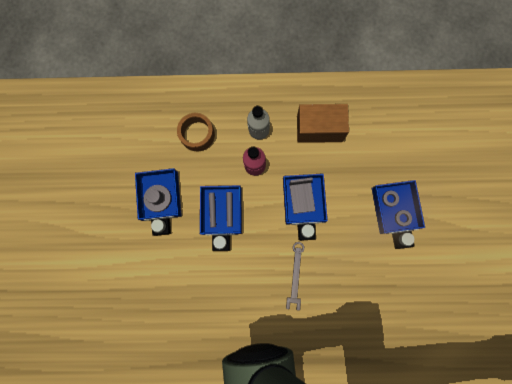

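View pics/side0.png

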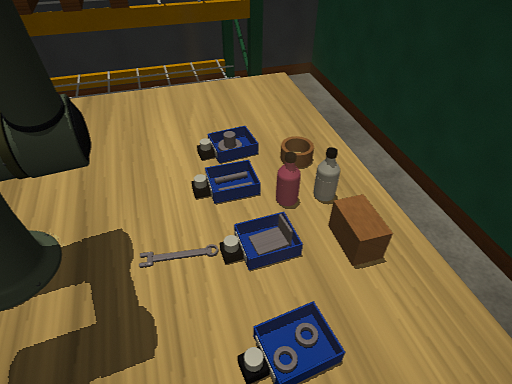

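The top view shows, left to right, the caps at hub (158,226), pins (220,243), bracket (307,231) and rings (407,239). The side view has them at hub (207,146), pins (201,182), bracket (231,242) and rings (253,358). The wrench lies in front of the bracket tray.

```bash
cat > h.py <<'E'
import cv2,numpy as np
from scipy.spatial.transform import Rotation as R
def ray(m,u,v,fish=False):
    K=m['K']; a=np.array([(u-K[0,2])/K[0,0],(v-K[1,2])/K[1,1]])
    if fish:
        r=np.hypot(*a); d=np.array([*(a/max(r,1e-9)*np.sin(r)),np.cos(r)])
    else: d=np.array([*a,1.])
    d=R.from_euler('xyz',m['rotation']).as_matrix()@(d*[1,-1,-1])
    return np.array(m['position']),d/np.linalg.norm(d)
def plane(o,d,z): return o+d*(z-o[2])/d[2]
def cross(r1,r2):
    (a,u),(b,v)=r1,r2
    s,t=np.linalg.lstsq(np.c_[u,-v],b-a,rcond=None)[0]
    p,q=a+s*u,b+t*v; return (p+q)/2,np.linalg.norm(p-q)
def white(im,thr,amin=25):
    hsv=cv2.cvtColor(im,cv2.COLOR_BGR2HSV)
    mk=((hsv[...,2]>thr)&(hsv[...,1]<60)).astype(np.uint8)
    n,l,s,c=cv2.connectedComponentsWithStats(mk)
    return [(c[i],s[i]) for i in range(1,n) if s[i,4]>amin]
E
python3 - <<'E'
from h import *
from bench import imaging
for n in("top","side"):
    im=cv2.imread(f"pics/{n}0.png"); m=imaging.camera_model(n)
    for thr in(150,200):
        for c,s in white(im,thr): print(n,thr,c.round(1),s,plane(*ray(m,*c),52).round(1))
a=cv2.imread("pics/top0.png")[215:255,140:240]; b=cv2.imread("pics/side0.png")[330:384,225:300]
cv2.imwrite("pics/crop.png",np.vstack([cv2.resize(a,(700,280),interpolation=0),cv2.resize(b,(700,300),interpolation=0)]))
E
```

```text
top 150 [156.7 225. ] [151 220  12  11 106] [502.8 289.9  52. ]
top 150 [307.5 230.4] [302 225  12  12 115] [ 482.5 -107.6   52. ]
top 150 [407.6 238.5] [402 233  12  12 116] [ 457.5 -366.4   52. ]
top 150 [219.2 241.8] [214 236  12  12 113] [456.4 124.1  52. ]
side 150 [204.9 141.1] [200 139  12   6  48] [502.3 289.8  52. ]
side 150 [199.5 177.7] [194 174  12   8  70] [455.4 126.   52. ]
side 150 [230.7 240.2] [224 235  16  11 125] [ 482.1 -106.4   52. ]
side 150 [253.3 356.3] [245 347  18  19 273] [ 456.5 -364.7   52. ]
```

View pics/crop.png

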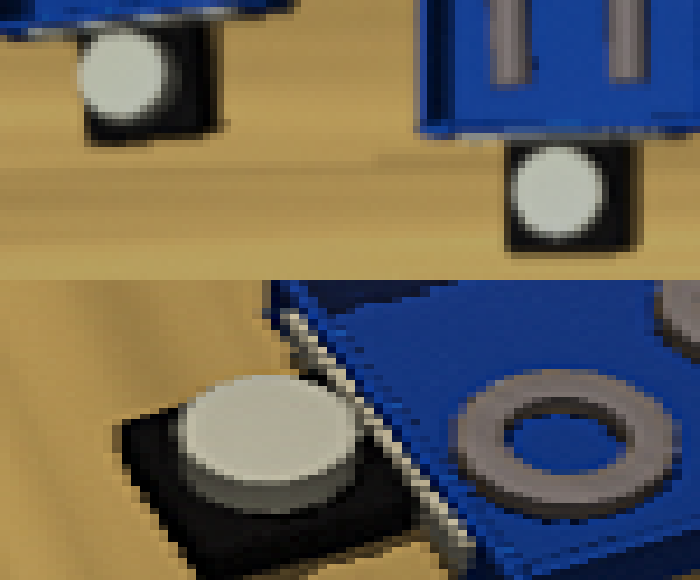

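The crop shows clean cap tops, lit and distinct from the cap sides, and the two views agree within 2 mm on the z=52 plane. I'll triangulate the heights as a check, then press the pins button.

```bash
cat >> h.py <<'E'
def press(bot,p,z0=52.):
    x,y=p[0]-1,p[1]
    bot.movel([x,y,62],max_speed=150)
    f0=bot.get_state()['contact_force'][2]
    hit=bot.movel([x,y,z0-6],max_speed=15,threshold=1.5)
    s=bot.get_state(); print('touch',hit,s['tcp_pos'][2].round(2),(s['contact_force'][2]-f0).round(2))
    for z in (z0-13,z0-14,z0-15):
        bot.movel([x,y,z],max_speed=15); bot.dwell(.1)
        s=bot.get_state(); F=s['contact_force'][2]-f0; print('z',np.round(s['tcp_pos'],1),'F',round(F,2))
        if abs(F)>5.4: break
    bot.movel([x,y,120],max_speed=100); print('t',bot.get_state()['t'])
E
python3 - <<'E'
from h import *
from bench import bot,imaging,solve_ik
mt,ms=[imaging.camera_model(n) for n in("top","side")]
P={}
for k,a,b in(("hub",(156.7,225),(204.9,141.1)),("bracket",(307.5,230.4),(230.7,240.2)),("rings",(407.6,238.5),(253.3,356.3)),("pins",(219.2,241.8),(199.5,177.7))):
    P[k],e=cross(ray(mt,*a),ray(ms,*b)); print(k,P[k].round(1),e.round(1))
np.savez("P.npz",**P)
print(bot.get_state()['orientation'])
rot=[np.pi,0,0]
for k in("pins","rings","hub"):
  for yaw in(0,np.pi): print(k,yaw,solve_ik([*P[k][:2],120],[np.pi,0,yaw]))
E
```

```text
hub [502.5 289.9  52.1] 0.6
bracket [ 482.2 -107.4   53.1] 0.4
rings [ 456.8 -365.7   54.2] 1.3
pins [455.6 124.   53.6] 1.2
[-3.14007212e+00 -2.26478523e-04  2.32795426e-01]
pins 0 [ 0.10925483  0.29791153 -0.55050331  0.72238149  0.         -3.03233782]
pins 3.141592653589793 [ 0.10925483  0.29791153 -0.55050331  0.72238149  0.          0.10925483]
rings 0 [-0.80110095  0.48363727 -0.25436687  0.83279219  0.          2.34049171]
rings 3.141592653589793 [-0.80110095  0.48363727 -0.25436687  0.83279219  0.         -0.80110095]
hub 0 [ 0.39597981  0.47528076 -0.26853632  0.82697925  0.         -2.74561284]
hub 3.141592653589793 [ 0.39597981  0.47528076 -0.26853632  0.82697925  0.          0.39597981]
```

Run:
```python
from h import *
from bench import bot,imaging
P=np.load("P.npz")['pins']
bot.grip(0.0)
bot.move_ptp([P[0]-1,P[1],160],[np.pi,0,np.pi]); print(bot.get_state()['t'],bot.get_state()['tcp_pos'])
m=imaging.camera_model("wrist"); cv2.imwrite("pics/w1.png",imaging.capture("wrist"))
press(bot,P)
im=imaging.capture("top"); cv2.imwrite("pics/top1.png",im)
```

```text
3.4833 [454.99999926 123.40490053 160.07429236]
touch True 49.5 2.45
z [454.6 124.   39.1] F 3.44
z [454.6 124.   38.1] F 4.62
z [454.6 124.   37.1] F 5.36
t 7.75
```

View pics/w1.png

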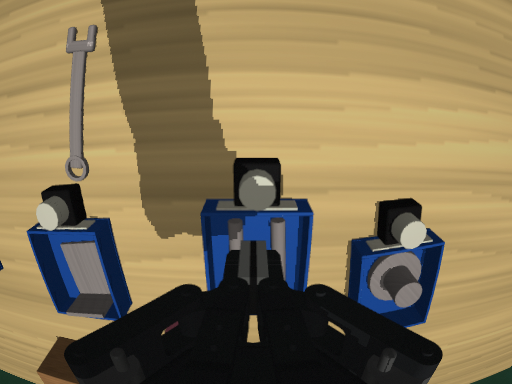

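The wrist view shows the pins tray straight ahead with its cap at (257,187), and the hub and bracket trays on either side. The press ended at 5.4 N, meaning about 4.5 mm of cushion on top of the 10 mm stop, so the button is in. Next are rings and then hub.

Run:
```python
from h import *
from bench import bot,imaging
D=np.load("P.npz")
for k in("rings","hub"):
    P=D[k]; bot.movel([P[0]-1,P[1],120],max_speed=200); print(k); press(bot,P)
P=D["hub"]; bot.movel([P[0]-60,P[1],260],max_speed=150)
bot.move_ptp([300,250,300],[np.pi,0,np.pi])
cv2.imwrite("pics/side2.png",imaging.capture("side")); t=imaging.capture("top"); cv2.imwrite("pics/top2.png",t)
for n in("side","top"):
  for c,s in white(cv2.imread(f"pics/{n}2.png"),150): print(n,c.round(1),s[4])
print(bot.get_state()['t'])
```

```text
rings
touch True 49.41 2.03
z [ 455.8 -365.6   39.1] F 3.33
z [ 455.8 -365.6   38.1] F 4.23
z [ 455.8 -365.6   37.1] F 5.67
t 14.3417
hub
touch True 49.43 1.56
z [501.5 289.8  39.1] F 3.07
z [501.5 289.8  38.1] F 4.66
z [501.5 289.8  37.1] F 4.99
t 21.7167
side [205.2 143.6] 48
side [199.9 180.6] 68
side [230.7 240.2] 125
side [253.4 358.7] 266
top [158.  225.4] 108
top [307.5 230.4] 115
top [406.3 238.7] 112
top [219.6 241.9] 110
23.6417
```

View pics/side2.png

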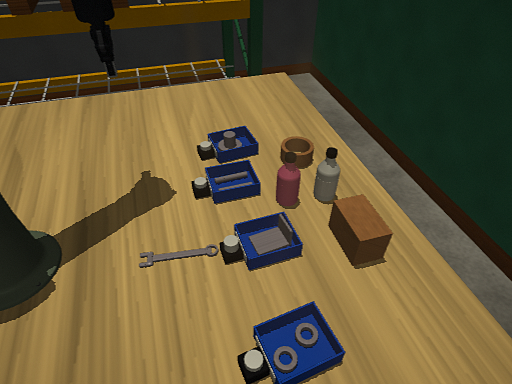

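The caps on the pressed trays stand lower, the bracket cap has not moved, and everything else looks undisturbed. I'll triangulate the new heights to confirm before handing in.

Run:
```python
from h import *
from bench import bot,imaging
mt,ms=[imaging.camera_model(n) for n in("top","side")]
for k,a,b in(("hub",(158,225.4),(205.2,143.6)),("rings",(406.3,238.7),(253.4,358.7)),("pins",(219.6,241.9),(199.9,180.6))):
    p,e=cross(ray(mt,*a),ray(ms,*b)); print(k,p.round(1),e.round(1))
a,b=[cv2.imread(f"pics/side{i}.png")[340:384,232:290] for i in(0,2)]
cv2.imwrite("pics/c2.png",cv2.resize(np.hstack([a,b]),(790,300),interpolation=0))
```

```text
hub [502.3 288.8  43.7] 0.2
rings [ 456.9 -365.8   44.5] 1.0
pins [455.7 124.3  43.2] 1.2
```

View pics/c2.png

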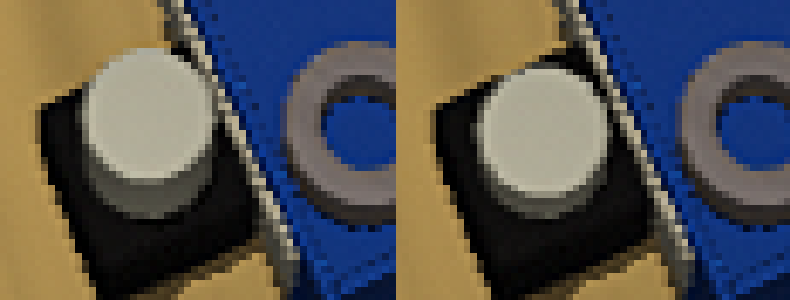

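The crop compares the rings cap before (left) and after (right); it now sits clearly lower in its housing. All three caps measure about 10 mm lower (8.4 to 10.4), so I'm handing in.

```bash
python3 -c "
from bench import bot
print(bot.sign_off())"
```

```text
the job is handed in; nothing more can be done
None
```

I pressed the pins, rings and hub buttons in that order, each with about 5 to 6 N; all three stay in, the bracket button was not pressed, nothing else looks moved, and the job is handed in with the arm clear at about 24 s.

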